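Fit the keyed burnishing spindle into its pulley hub and hold it home

ROBOT

A 6-joint arm with a two-finger parallel gripper is mounted at the origin on a cart in front of the work surface, level with it; the furniture and walls round the work are solid. World frame = base frame: x ahead of the robot, y to its left, z up, the work surface at z = 0. Lengths are in mm, angles in degrees, forces in N, time in s.
With the tool pointing down it reaches from about 350 to 850 mm from the base axis. Payload 8.1 kg.
Tool frame: the origin (TCP) lies at the centre of the arm's flange, where the gripper is bolted on; the fingertips stand 173 mm ahead of it and the grasp point (between the pads) lies 155 mm ahead of it; z points along the fingers, y is the line along which they close (so a half turn about z gives the same grasp; the last joint's range is limited). The gripper opens to 85 mm and grips with 20 to 120 N. Pads are 22 mm wide; open, the fingers measure 114 mm over their backs; the gripper's body (76 mm by 85 mm) begins 54 mm behind the grasp point. The pads swing forward as they close: fully open they stand 13 mm farther back than shut.
Start: joints at [69.878, 7.471, 85.268, -0, 87.261, -4.893], TCP at [157.587, 578.941, 404.692] pointing down, gripper open.
Joint ranges: [-169.43, 169.43], [-51.17, 129.36], [1.28, 143.12], [-76.62, 256.62], [0, 156.53], [-152.29, 152.29]. Speed limits (degrees/s): [136.94, 136.94, 159.86, 180, 180, 180].

INTERFACE

Orientations are given as [roll, pitch, yaw] about the fixed x, y, z axes, in that order (R = Rz(yaw) Ry(pitch) Rx(roll)).
In Python, from bench import * gives the robot as it stands.
- The arm moves only by the shell command python3 -m jog 'ROWS' [FORCE]. ROWS is text: rows parted by semicolons, each of 7 numbers parted by spaces: the shift along the tool's x, y, z scaled (see below), then the turn, a rotation vector about the tool's x, y, z scaled (see below), then the closure, from -1 (fully open) to 1 (shut). In form: tx ty tz wx wy wz hand; .... A call has 1 to 5 rows; each row shifts and turns the commanded pose from where the row before left it, along the tool's axes as they then stand; what a row does not reach is not made up. The controller multiplies each number of a shift by 0.1 m and each number of a turn by 60 degrees. A row lasts 1/8 s, in which the tool goes at most 62.5 mm and 10.7 degrees, less where a joint would pass 70% of its speed; a pose out of reach is approached as far as the arm can. A call with a number of a shift or a turn outside -1 to 1 is refused whole. A call with a gripper value outside its range is refused whole. The fingers move at their own pace and stop on an object; FORCE is the grip in N (left out, the last holds). Time passes only in rows, so rows that do not move let the fingers close. It gives the time, the measured TCP pose, the force, the opening and the grip force at its end, in the units of the state.
- sense(): the state, without advancing time (a new reading comes with each control period).
- snapshot(name): name is "scene" or "top"; returns a dict with "img" (420x560x3 uint8, red, green, blue), "fx", "fy", "cx", "cy" (pixels), "dist" ([k1, k2, p1, p2, k3] as OpenCV has them; the pictures are not rectified), "extrinsics" (4x4, takes a point from camera to world coordinates). Camera axes: x right, y down, z forward; pixel columns grow to the right and rows downward; lengths in mm; the calibration is good to about 2 mm. A picture is of the moment at which its call begins. There is no depth.
- hand_in(): hands the job in; it is judged then, once.
The state is a dict: "time": time; "joint_pos": joint angles; "qd": joint speeds; "joint_efforts": joint torques, N m; "tool_pos": TCP position; "tcp_rot": TCP orientation; "ft_force": force on the tool from outside, world axes, zero at the start; "wrist_torque": the same for the moment, N m; "finger_gap": finger opening in mm; "grip_force": force on a finger pad.
Only numpy, scipy, OpenCV 4.12 (cv2) and the standard library are available. Lean on these libraries where they do the work, as an engineer would, in place of code of your own. Each camera call takes 0.05 s, during which the arm holds its last target. There are 200 camera calls.

TASK

Fit the edge burnisher's keyed spindle (the one with the grooved wooden head and the two flats on top) to the bench drive: lift it upright out of the beech stand, put its nose into the hub of the large pulley, turn it until its key slips into the keyway, and keep pushing against the ejector spring until its flange sits fully home on the hub face. Finish while still gripping the spindle and holding it pressed home, so that a mate can tighten the set screw; nothing is let go. Leave the other spindle and the things lying about where they are.

Things in the scene. Friction and masses are not known exactly. Their poses are not given: they have to be found in the camera images.
- spindle_flats (a point): Keyed spindle: centre of the steel block with two spanner flats at its top, to grip: 18 mm across the flats (this frame's y), 22 mm along x, 29 mm tall; the wooden head (diameter 30, 48 mm long, grooved, dark) begins 14.5 mm below this point. z up along the spindle; the key is on the +x side. Spindle 125 mm long, 0.2 to 0.3 kg, one rigid piece; it starts upright in a socket of the stand.
- spindle_shoulder (a point): Keyed spindle: centre of its steel flange's underside, 70.5 mm below spindle_flats, same axes; coincides with hub_mouth when home. Flange: diameter 45, 6 mm thick. A dark slot in the flange's edge, and a dark line from the middle of the block's top to one edge, show the key's side. At the start the flange rests on the stand, the shank hidden in the socket.
- spindle_nose (a point): Keyed spindle: centre of the lower end of its shank, 110.5 mm below spindle_flats, same axes. Shank: diameter 18, 40 mm long. The lowest 14 mm are plain (2 mm chamfer); from there up to the flange a round-ended feather key, 6 mm wide, stands out to 13 mm from the axis on the +x side.
- hub_mouth (a point): Centre of the bore's mouth in the top face (diameter 49) of the steel pulley hub, 104 mm above the counter; z up. Bore: diameter 20, with one keyway on the +x side, 7.6 mm wide, reaching 15.5 mm from the axis, full depth. Key off the keyway: it lands on the face, flange 26 mm above. Ejector 30 mm down: met when the flange is 10 mm above. Rim: diameter 96, lies 4 to 22 mm below the face.
- pulley (a joint): Turn of the pulley about its upright axis, rad, anticlockwise from above; hub_mouth's axes turn with it. A stiff bearing (0.35 N m), so it stays put while the key slides round on its face.
- ejector (a joint): How far the brass spring ejector in the bore is pushed down, m: 0 free, 0.010 with the spindle home (stop at 0.013). It pushes back with 4.5 N at 0 and 10.5 N at 0.010, more than the spindle's weight: let go, the spindle rises again.
- drive_unit: The drive on which the pulley turns: a grey cast base plate 250 x 124 x 14 mm with a bearing pedestal under the pulley and a dark upright motor (with terminal box and a small pulley, top at 107 mm) behind it. Fixed to the counter. Origin on the counter under the pulley's axis; the motor stands 118 mm from it along +x.
- stand_top (a point): Centre of the top of the beech stand, 46 mm above the counter. The block is fixed, 74 x 186 mm, long along its y, with two sockets 30 mm in diameter at y = +48 and -48 mm, right through it. Either spindle may be in either socket.
- plain_spindle: The other spindle, to be left in the stand: smooth, upward tapering lighter wooden head, no flats, no key; 97 mm long, flange diameter 36 mm, its top about 103 mm above the counter. Origin at the lower end of its shank, z up.
- wax_tin: Round yellow metal tin, diameter 62 mm, 25 mm high, lying behind the stand; leave it. Origin under its centre.
- jar_nails: Small glass jar with a lid, diameter 60 mm, 64 mm high, behind and between stand and drive; leave it. Origin under its centre.
- awl: Awl with a dark wooden handle, 145 mm long, 28 mm thick, lying along the counter's front edge; leave it. Origin under its centre.
- brush: Flat brush with a wooden handle, 194 mm long, 16 mm thick, lying right of the drive; leave it. Origin under its centre.
- loupe: Black cone-shaped loupe, diameter 34 mm, 27 mm high, left of the stand near the front edge; leave it. Origin under its centre.
There are look-alikes about, which are no part of the job. What is shaped like the part that bears spindle_flats but orange or red is not meant.

How it is judged:
By the outcome, as a careful person would: the job done as asked, in the order asked, and still so for the second after the job is handed in, while the arm keeps its last pose, push and grip.
It also fails if it takes over 45 s, if anything falls off the work surface, if the arm or the gripper's body presses on something with over 40 N, if the wrist force passes 120 N, or if a joint passes its speed limit or range.

## Working session

There is one attempt and no reset: what is moved stays moved. The work goes in short steps, Python scripts to look and compute and a shell command to move; the robot and the scene stay as the last step left them, time stands still between calls to the robot, and variables do not carry over. Pictures are saved under pics/ and viewed, at most 10 in all, crops included, and the job is handed in when it is done.

```bash
ls; mkdir -p pics; python3 - <<'E'
from bench import *
import cv2,numpy as np
print(sense())
for n in("scene","top"):
    s=snapshot(n); cv2.imwrite(f"pics/{n}0.png",s["img"][:,:,::-1]); print(n,s["fx"],s["fy"],s["cx"],s["cy"],s["dist"]); print(np.round(s["extrinsics"],4).tolist())
E
```

```text
pics
{'time': 0.0, 'joint_pos': array([ 6.98779851e+01,  7.51464997e+00,  8.53282187e+01,  9.90209989e-04,
        8.72609407e+01, -4.89388311e+00]), 'qd': array([-0.00522802, -0.01398713, -0.00913773, -0.00116155,  0.00529279,
        0.04969404]), 'joint_efforts': array([ 5.75755439e-04, -5.69416094e+01, -5.00538969e+01, -3.64798707e-04,
        1.51323300e-02, -3.22901087e-05]), 'tool_pos': array([157.50447515, 578.7272654 , 403.65907814]), 'tcp_rot': array([-1.79896653e+02, -9.84142303e-03,  1.64771811e+02]), 'ft_force': array([0.37441807, 0.65247731, 0.38129533]), 'wrist_torque': array([-0.01093209, -0.01055899, -0.02060859]), 'grip_force': 0.0, 'finger_gap': 85.16538593264642}
scene 395.0205249387041 395.0205249387041 280.97177394586197 211.0485213855969 [-0.00339736  0.          0.          0.          0.        ]
[[-0.6355, -0.3968, 0.6623, -120.7713], [-0.7721, 0.3234, -0.5471, 337.2579], [0.0029, -0.859, -0.5119, 596.0393], [0.0, 0.0, 0.0, 1.0]]
top 535.143391222434 535.143391222434 276.7020357762612 201.63992769501314 [-0.00765611  0.          0.          0.          0.        ]
[[-0.0344, -0.9749, 0.2201, 204.1561], [-0.9994, 0.0337, -0.0069, -193.8346], [-0.0007, -0.2202, -0.9754, 1450.1935], [0.0, 0.0, 0.0, 1.0]]
```

View pics/scene0.png

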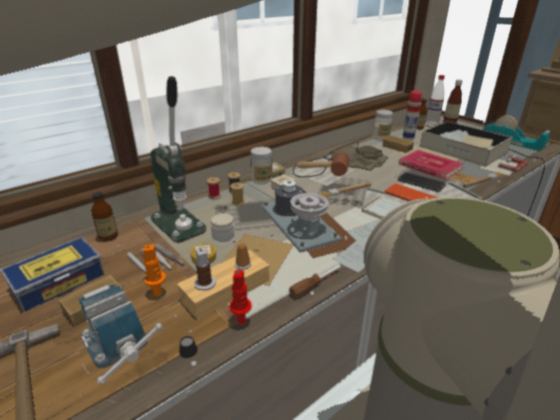

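View pics/top0.png

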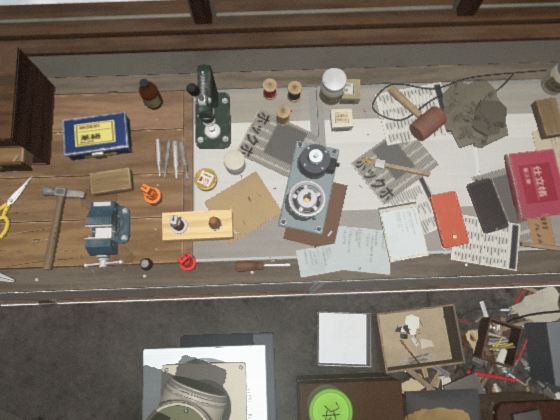

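Scene view: the keyed spindle stands in the stand's left socket (203,262), with the plain one at (243,257) and the pulley at (309,205). Top view: spindle (178,223), pulley (306,199). The orange and red look-alikes stand apart from it. I'll zoom in on both next.

```bash
cat > z.py <<'E'
import cv2,numpy as np
from bench import *
def tile(img,c,r,w=50,h=37,k=8):
    # crop whose top-left is (c,r); ticks every 5 px at pixel centres
    t=cv2.resize(img[r:r+h,c:c+w,::-1],None,fx=k,fy=k,interpolation=cv2.INTER_CUBIC)
    for i in range(0,w,5):
        L=10 if (c+i)%10==0 else 5
        cv2.line(t,(int(i*k+k/2),0),(int(i*k+k/2),L),(0,255,0),1)
        if i%10==0: cv2.putText(t,str(c+i),(i*k,20),0,.35,(0,255,0),1)
    for i in range(0,h,5):
        cv2.line(t,(0,int(i*k+k/2)),(5,int(i*k+k/2)),(0,255,0),1)
        if i%10==0: cv2.putText(t,str(r+i),(8,i*k+8),0,.35,(0,255,0),1)
    return t
def ray(s,u,v):
    K=np.array([[s["fx"],0,s["cx"]],[0,s["fy"],s["cy"]],[0,0,1.]])
    p=cv2.undistortPoints(np.array([[[u,v]]],float),K,np.array(s["dist"],float))[0,0]
    E=np.array(s["extrinsics"]); d=E[:3,:3]@[*p,1]; return E[:3,3],d/np.linalg.norm(d)
def atz(s,u,v,z):
    o,d=ray(s,u,v); return o+d*(z-o[2])/d[2]
def tri(a,ua,b,ub):
    o,d=ray(a,*ua);q,e=ray(b,*ub)
    k=np.linalg.lstsq(np.c_[d,-e],q-o,rcond=None)[0]; A=o+d*k[0];B=q+e*k[1]
    return (A+B)/2,np.linalg.norm(A-B)
def proj(s,P):
    K=np.array([[s["fx"],0,s["cx"]],[0,s["fy"],s["cy"]],[0,0,1.]])
    E=np.linalg.inv(np.array(s["extrinsics"]))
    return cv2.projectPoints(np.array(P,float).reshape(-1,1,3),cv2.Rodrigues(E[:3,:3])[0],E[:3,3],K,np.array(s["dist"],float))[0][:,0]
E
python3 - <<'E'
from z import *
a=snapshot("scene");b=snapshot("top")
m=np.vstack([np.hstack([tile(a["img"],180,243),tile(a["img"],284,188)]),np.hstack([tile(b["img"],155,205),tile(b["img"],281,180)])])
cv2.imwrite("pics/m1.png",m)
for n,s,p in(("scene",a,(203,250)),("top",b,(177,219))): print(atz(s,*p,145))
print(tri(a,(203,250),b,(177,219)))
E
```

```text
[444.64075835  63.29050365 145.        ]
[463.07433396  45.87226192 145.        ]
(array([467.81819901,  50.59329384, 125.50992637]), np.float64(2.7827791484255835))
```

View pics/m1.png

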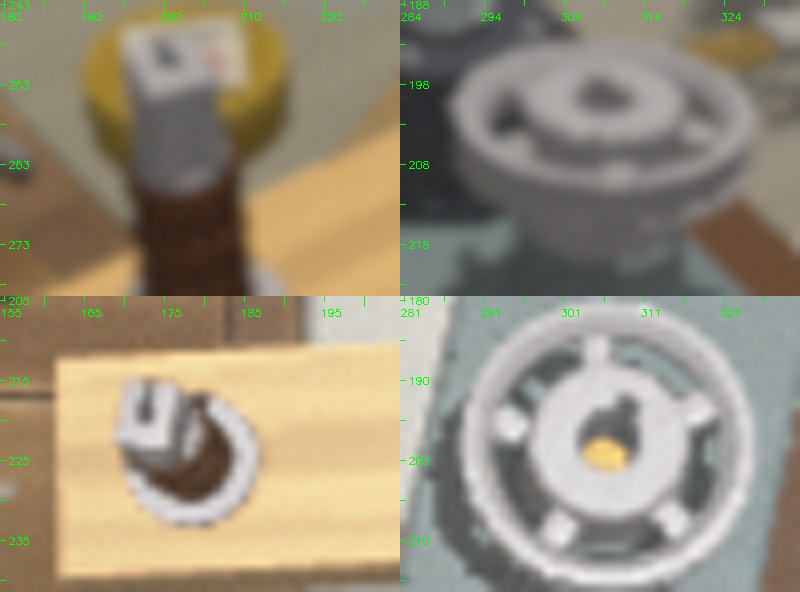

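The block's dark line and the flange slot point almost straight up in the top view. The keyway is up and to the right of the bore, at about (628,400) in the tile. Next I'll compute positions and the keyway angle.

```bash
python3 - <<'E'
from z import *
a=snapshot("scene");b=snapshot("top")
print("block top",tri(a,(200.1,250.2),b,(172.9,219.4)), atz(b,172.9,219.4,131))
print("flange c", atz(b,178.1,224.5,52))
print("hub",tri(a,(309.1,199.5),b,(306.6,197.6)), atz(b,306.6,197.6,104),atz(a,309.1,199.5,104))
# polar resampling of the hub face: darkness by angle
g=cv2.cvtColor(b["img"],cv2.COLOR_RGB2GRAY).astype(np.float32)
C=atz(b,306.6,197.6,104)
def pol(s,C,rs,ths):
    g=cv2.cvtColor(s["img"],cv2.COLOR_RGB2GRAY).astype(np.float32); out=[]
    for t in ths:
        P=[C+[r*np.cos(t),r*np.sin(t),0] for r in rs]; q=proj(s,P).astype(np.float32)
        out.append(cv2.remap(g,q[:,0],q[:,1],cv2.INTER_LINEAR).mean())
    return np.array(out)
# refine centre: maximise hub-face mean minus ring outside over offsets
from itertools import product
th=np.radians(np.arange(0,360,10))
for n,s in(("top",b),("scene",a)):
    C=np.array(tri(a,(309.1,199.5),b,(306.6,197.6))[0]);C[2]=104
    C=atz(s,*((306.6,197.6) if n=="top" else (309.1,199.5)),104)
    best=max(((pol(s,C+[dx,dy,0],[18,20,22],th).mean()-pol(s,C+[dx,dy,0],[27,29],th).mean()-pol(s,C+[dx,dy,0],[7,8],th).mean()*.5,dx,dy) for dx,dy in product(range(-5,6),repeat=2)))
    C=C+[best[1],best[2],0]; print(n,best,C)
    t=np.arange(-180,180,10); v=pol(s,C,[12,13.5,15],np.radians(t)); print(dict(zip(t.tolist(),v.round().tolist())))
for h,C,rs in((52,atz(b,178.1,224.5,52),[19,20.5]),):
    t=np.arange(-90,91,10);print(dict(zip(t.tolist(),pol(b,C,rs,np.radians(t)).round().tolist())))
E
```

```text
block top (array([465.47499067,  59.07969029, 130.56282415]), np.float64(0.6538175236727973)) [465.18347181  58.7262888  131.        ]
flange c [466.55474727  59.93557882  52.        ]
hub (array([ 515.69470472, -281.2282362 ,  103.7167676 ]), np.float64(0.883580411428126)) [ 515.96963402 -280.92242347  104.        ] [ 514.92782312 -281.09186154  104.        ]
top (np.float32(-2.1384125), 0, 0) [ 515.96963402 -280.92242347  104.        ]
{-180: 216.0, -170: 215.0, -160: 215.0, -150: 214.0, -140: 213.0, -130: 210.0, -120: 211.0, -110: 212.0, -100: 211.0, -90: 210.0, -80: 207.0, -70: 203.0, -60: 200.0, -50: 169.0, -40: 130.0, -30: 117.0, -20: 137.0, -10: 183.0, 0: 205.0, 10: 210.0, 20: 210.0, 30: 212.0, 40: 213.0, 50: 212.0, 60: 213.0, 70: 215.0, 80: 215.0, 90: 216.0, 100: 216.0, 110: 214.0, 120: 213.0, 130: 213.0, 140: 216.0, 150: 218.0, 160: 218.0, 170: 216.0}
scene (np.float32(-28.212162), -2, 2) [ 512.92782312 -279.09186154  104.        ]
{-180: 163.0, -170: 165.0, -160: 166.0, -150: 166.0, -140: 167.0, -130: 167.0, -120: 166.0, -110: 164.0, -100: 161.0, -90: 158.0, -80: 155.0, -70: 152.0, -60: 145.0, -50: 135.0, -40: 126.0, -30: 124.0, -20: 131.0, -10: 144.0, 0: 155.0, 10: 161.0, 20: 165.0, 30: 168.0, 40: 169.0, 50: 168.0, 60: 169.0, 70: 168.0, 80: 167.0, 90: 165.0, 100: 164.0, 110: 162.0, 120: 159.0, 130: 157.0, 140: 158.0, 150: 159.0, 160: 160.0, 170: 162.0}
{-90: 209.0, -80: 212.0, -70: 208.0, -60: 207.0, -50: 214.0, -40: 207.0, -30: 206.0, -20: 155.0, -10: 117.0, 0: 140.0, 10: 155.0, 20: 207.0, 30: 197.0, 40: 133.0, 50: 138.0, 60: 205.0, 70: 200.0, 80: 144.0, 90: 119.0}
```

Measured: the flats are at about (466, 59), with the block top at z≈131 and the key at yaw ≈ -8°. The hub is at about (515.7, -281) with z≈104, and the keyway is at yaw ≈ -31°. I'll move above the spindle.

```bash
cat > d.py <<'E'
import sys
from z import *
from scipy.spatial.transform import Rotation as R
# d.py x y z yaw : remaining delta in tool axes, move units
x,y,z,w=map(float,sys.argv[1:5]); s=sense()
T=R.from_euler("xyz",s["tcp_rot"],degrees=True); G=R.from_euler("xyz",[180,0,w],degrees=True)
print("t",s["time"],"pos",s["tool_pos"].round(1),"rpy",s["tcp_rot"].round(2),"F",s["ft_force"].round(1),"M",s["wrist_torque"].round(2),"gap",round(s["finger_gap"],1),"grip",round(s["grip_force"],1))
print("shift",(T.inv().apply(np.array([x,y,z])-s["tool_pos"])/100).round(3),"turn",((T.inv()*G).as_rotvec(degrees=True)/60).round(3))
E
python3 -m jog '-0.42 -0.41 0 0 0 0 -1; -0.42 -0.41 0 0 0 0 -1; -0.42 -0.41 0 0 0 0 -1; -0.42 -0.41 0 0 0 0 -1; -0.42 -0.41 0 0 0 0 -1' ; python3 d.py 465.8 59.3 330 172
```

```text
time: 0.92
tool_pos: [306.9, 324.3, 404.8]
tcp_rot: [180.0, 0.0, 164.8]
ft_force: [1.1, 0.1, -0.0]
finger_gap: 85.4
grip_force: 0.0
t 0.925 pos [306.9 324.3 404.8] rpy [1.7997e+02 3.0000e-02 1.6479e+02] F [ 1.1  0.1 -0. ] M [ 0.02 -0.02 -0.04] gap 85.4 grip 0.0
shift [-2.228 -2.141  0.748] turn [ 0.     0.001 -0.12 ]
```

```bash
python3 -m jog '-0.44 -0.42 0.1 0 0 0 -1; -0.44 -0.42 0.1 0 0 0 -1; -0.44 -0.42 0.15 0 0 0 -1; -0.44 -0.42 0.2 0 0 0 -1; -0.44 -0.42 0.2 0 0 0 -1' >/dev/null; python3 -m jog '0 0 0 0 0 -0.12 -1; 0 0 0 0 0 0 -1'; python3 d.py 465.8 59.3 278 172
python3 - <<'E'
from z import *
a=snapshot("scene");b=snapshot("top")
m=np.hstack([tile(a["img"],175,215,50,70),tile(b["img"],145,190,50,70)])
cv2.imwrite("pics/m2.png",m)
E
```

```text
time: 1.8
tool_pos: [462.0, 67.5, 330.4]
tcp_rot: [-180.0, -0.0, 171.8]
ft_force: [-0.3, -0.2, -0.2]
finger_gap: 85.2
grip_force: 0.0
t 1.8 pos [462.   67.5 330.4] rpy [-1.8000e+02 -5.0000e-02  1.7183e+02] F [-0.3 -0.2 -0.2] M [ 0.02 -0.03 -0.03] gap 85.2 grip 0.0
shift [-0.05  -0.075  0.524] turn [-0.    -0.001 -0.003]
```

View pics/m2.png

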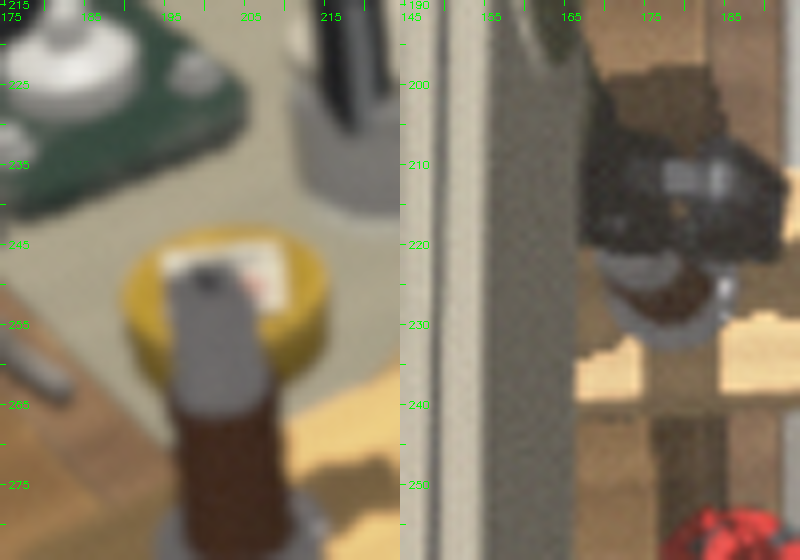

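The picture shows the open fingers straddling the block from above: one at (218,225) in the scene view, the gripper at (180,215) in the top view. I'll centre, descend and close.

```bash
python3 -m jog '-0.05 -0.075 0.1 0 0 0 -1; 0 0 0.2 0 0 0 -1; 0 0 0.2 0 0 0 -1; 0 0 0.02 0 0 0 -1; 0 0 0 0 0 0 -1' >/dev/null; python3 d.py 465.8 59.3 278 172; python3 -m jog '0 0 0 0 0 0 0; 0 0 0 0 0 0 0.3; 0 0 0 0 0 0 0.5; 0 0 0 0 0 0 0.5; 0 0 0 0 0 0 0.5' 30;  python3 d.py 465.8 59.3 278 172
```

```text
t 2.525 pos [465.9  60.2 278.9] rpy [-1.8000e+02  1.0000e-02  1.7198e+02] F [0.2 0.2 1. ] M [0.04 0.03 0.02] gap 85.6 grip 0.0
shift [-0.    -0.009  0.009] turn [-0.  0. -0.]
time: 3.15
tool_pos: [465.8, 60.0, 278.8]
tcp_rot: [-180.0, 0.0, 172.0]
ft_force: [0.1, -0.5, -0.5]
finger_gap: 21.3
grip_force: 0.3
t 3.15 pos [465.8  60.  278.8] rpy [-1.7999e+02  1.0000e-02  1.7197e+02] F [ 0.1 -0.5 -0.5] M [-0.08  0.04 -0.01] gap 21.3 grip 0.3
shift [-0.001 -0.007  0.008] turn [-0.     0.    -0.001]
```

```bash
python3 -m jog '0 0 0 0 0 0 0.7; 0 0 0 0 0 0 1; 0 0 0 0 0 0 1; 0 0 0 0 0 0 1' 80;  python3 d.py 465.8 59.3 278 172
```

```text
time: 3.65
tool_pos: [465.9, 60.1, 278.8]
tcp_rot: [180.0, 0.0, 172.0]
ft_force: [-0.1, -0.5, 2.8]
finger_gap: 16.7
grip_force: 78.2
t 3.65 pos [465.9  60.1 278.8] rpy [1.8000e+02 1.0000e-02 1.7197e+02] F [-0.1 -0.5  2.8] M [0.04 0.1  0.03] gap 16.7 grip 78.2
shift [-0.    -0.008  0.008] turn [ 0.     0.    -0.001]
```

```bash
python3 -m jog '0 0 -0.1 0 0 0 1; 0 0 -0.2 0 0 0 1; 0 0 -0.3 0 0 0 1; 0 0 -0.35 0 0 0 1; 0 0 -0.3 0 0 0 1';  python3 d.py 515.7 -281 404 172
python3 - <<'E'
from z import *
a=snapshot("scene");b=snapshot("top")
m=np.hstack([tile(a["img"],175,215,50,70),tile(b["img"],145,190,50,70)])
cv2.imwrite("pics/m3.png",m)
E
```

```text
time: 4.28
tool_pos: [465.6, 60.1, 405.1]
tcp_rot: [180.0, 0.0, 172.0]
ft_force: [0.5, -0.2, -2.9]
finger_gap: 16.4
grip_force: 78.3
t 4.275 pos [465.6  60.1 405.1] rpy [1.8000e+02 1.0000e-02 1.7197e+02] F [ 0.5 -0.2 -2.9] M [-0.07  0.01 -0.02] gap 16.4 grip 78.3
shift [-0.972 -3.307  0.011] turn [ 0.  0. -0.]
```

View pics/m3.png

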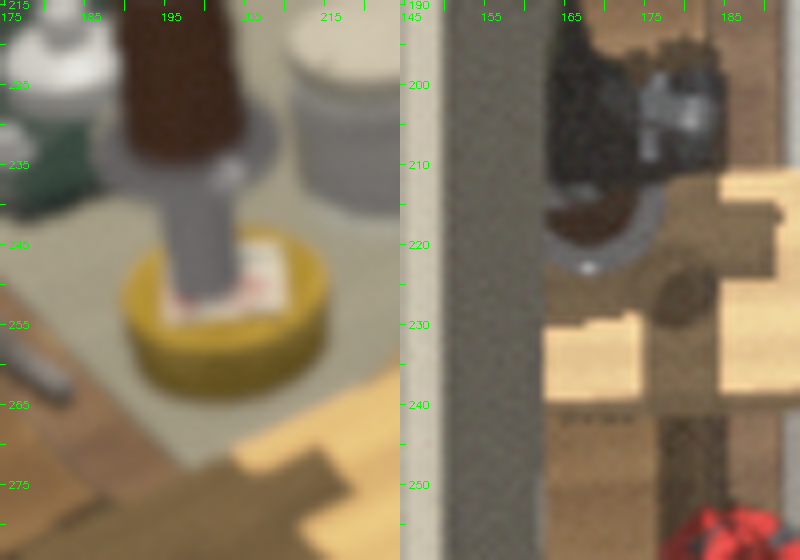

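The spindle is clear and upright; the nose is at about (200,250) in the scene view. I'll carry it over the hub and turn it towards the keyway.

```bash
python3 -m jog '-0.1 -0.3 0 0 0 0 1; -0.16 -0.57 0 0 0 0 1; -0.16 -0.57 0 0 0 0 1; -0.16 -0.57 0 0 0 0 1; -0.16 -0.57 0 0 0 0 1' >/dev/null; python3 -m jog '-0.14 -0.48 0 0 0 0 1; -0.07 -0.25 0 0 0 0 1; 0 0 0 0 0 0.13 1; 0 0 0 0 0 0.13 1; 0 0 0 0 0 0.12 1';  python3 d.py 515.7 -281 382.8 149
```

```text
time: 5.62
tool_pos: [513.3, -280.9, 401.5]
tcp_rot: [180.0, -0.2, 148.9]
ft_force: [1.1, -0.3, -2.6]
finger_gap: 16.7
grip_force: 78.7
t 5.625 pos [ 513.3 -280.9  401.5] rpy [ 1.7999e+02 -1.7000e-01  1.4891e+02] F [ 1.1 -0.3 -2.6] M [-0.   -0.01  0.02] gap 16.7 grip 78.7
shift [-0.022  0.012  0.187] turn [ 0.    -0.003 -0.002]
```

```bash
python3 -m jog '-0.022 0.012 0.08 0 0 0 1; 0 0 0.08 0 0 0 1; 0 0 0 0 0 0 1';  python3 d.py 515.7 -281 382.8 149
python3 - <<'E'
from z import *
a=snapshot("scene");b=snapshot("top")
m=np.hstack([tile(a["img"],284,155,50,65),tile(b["img"],281,160,50,65)])
cv2.imwrite("pics/m4.png",m)
p=sense()["tool_pos"]
print("pred nose",proj(a,[p-[0,0,272.8]]),"flange",proj(a,[p-[0,0,232.8]]),"hub",proj(a,[[515.7,-281,104]]))
E
```

```text
time: 6.0
tool_pos: [515.8, -280.7, 385.7]
tcp_rot: [180.0, -0.2, 149.3]
ft_force: [0.3, 0.8, -2.5]
finger_gap: 16.7
grip_force: 78.8
t 6.0 pos [ 515.8 -280.7  385.7] rpy [ 1.7999e+02 -1.7000e-01  1.4927e+02] F [ 0.3  0.8 -2.5] M [-0.02  0.02  0.02] gap 16.7 grip 78.8
shift [-0.001 -0.003  0.029] turn [ 0.    -0.003  0.005]
pred nose [[308.91970044 195.76375379]] flange [[309.54597593 181.68183226]] hub [[308.8678811 199.3972176]]
```

View pics/m4.png

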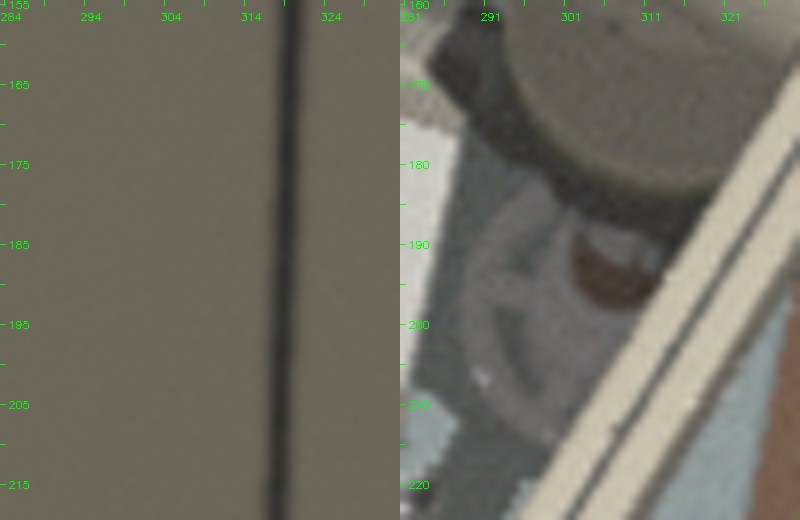

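The arm hides the scene view here, so I'll check the in-hand offset from the earlier m3 picture instead. There the nose is about 165–243 wide with its bottom at 298 in the tile, and the flange's right edge is at 663 and its bottom at 270.

```bash
python3 - <<'E'
from z import *
a=snapshot("scene");b=snapshot("top")
t=np.linspace(0,6.28,73); 
def circ(s,c,r): return proj(s,np.c_[c[0]+r*np.cos(t),c[1]+r*np.sin(t),c[2]+0*t])
# same bias check at stand (measured vs. arm) using reference px
p=np.array([465.6,60.1,405.1])
sh=circ(a,p-[0,0,265],9); print("shank L/R tile",(sh[:,0].min()-175+.5)*8,(sh[:,0].max()-175+.5)*8)
no=circ(a,p-[0,0,272.8],7); print("nose bottom tile y",(no[:,1].max()-215+.5)*8)
f=np.r_[circ(a,p-[0,0,232.8],22.5),circ(a,p-[0,0,226.8],22.5)]; print("flange scene L,R,bot",(f[:,0].min()-174.5)*8,(f[:,0].max()-174.5)*8,(f[:,1].max()-214.5)*8)
f=np.r_[circ(b,p-[0,0,232.8],22.5),circ(b,p-[0,0,226.8],22.5)]; print("flange top R,bot",(f[:,0].max()-144.5)*8+400,(f[:,1].max()-189.5)*8)
E
```

```text
shank L/R tile 160.8174842348833 235.50160099684626
nose bottom tile y 298.55396947196004
flange scene L,R,bot 85.47286409346475 279.42162930008726 200.28933961378925
flange top R,bot 670.8791396340903 285.3114866251476
```

```bash
python3 - <<'E'
import cv2,numpy as np
m=cv2.cvtColor(cv2.imread("pics/m3.png"),cv2.COLOR_BGR2GRAY)
print("shank y230",m[232,140:264:4].tolist());print("flange y140", m[140,70:300:6].tolist())
c=cv2.imread("pics/m3.png")
print("top x600 B-R",(c[220:310:4,604,0].astype(int)-c[220:310:4,604,2]).tolist())
print("top y215 B-R",(c[215,600:720:4,0].astype(int)-c[215,600:720:4,2]).tolist())
E
```

```text
shank y230 [160, 160, 157, 154, 145, 136, 124, 115, 107, 104, 104, 106, 107, 106, 105, 104, 103, 102, 101, 99, 98, 99, 104, 110, 121, 131, 141, 147, 150, 152, 153]
flange y140 [68, 68, 72, 86, 102, 108, 104, 97, 87, 76, 61, 50, 46, 45, 45, 45, 45, 45, 46, 47, 45, 42, 44, 45, 47, 48, 49, 55, 65, 76, 86, 95, 98, 100, 106, 121, 131, 128, 116]
top x600 B-R [-24, -25, -24, -23, -21, -16, -12, -7, -3, -1, -1, -1, -8, -20, -32, -38, -39, -39, -39, -40, -40, -41, -43]
top y215 B-R [-23, -25, -22, -19, -20, -22, -23, -21, -14, -6, -4, -3, -3, -5, -5, -11, -25, -39, -44, -44, -45, -45, -46, -46, -45, -45, -44, -44, -46, -47]
```

```bash
python3 - <<'E'
from z import *
b=snapshot("top"); g=b["img"].astype(int)
p=sense()["tool_pos"]; print(p)
t=np.linspace(0,6.28,73)
def circ(c,r): return proj(b,np.c_[c[0]+r*np.cos(t),c[1]+r*np.sin(t),c[2]+0*t])
for z in(226.8,): 
    f=circ(p-[0,0,z],15); print("head bottom: L",f[:,0].min(),"bot",f[:,1].max(), "flange bot",circ(p-[0,0,z],22.5)[:,1].max())
d=(g[:,:,0]-g[:,:,2])
print("col 307/308, v190..207",d[190:208,307].tolist(),g[190:208,307].sum(1).tolist())
print("row 193, u294..308",d[193,294:309].tolist())
h=circ(np.array([515.7,-281,104]),24.5); print("hub L",h[:,0].min(),"bot",h[:,1].max())
E
```

```text
[ 516.23971496 -281.10185238  388.10372559]
head bottom: L 301.8655347288765 bot 198.12085253046018 flange bot 201.07713271673015
col 307/308, v190..207 [3, 4, 14, 18, 16, 15, 14, 14, 6, 4, 1, 2, 4, 6, 7, 12, 22, 26] [296, 293, 231, 183, 197, 175, 188, 188, 268, 321, 307, 295, 312, 290, 327, 390, 471, 535]
row 193, u294..308 [-1, 3, 1, 1, 2, 4, 3, 3, 10, 16, 14, 15, 18, 18, 17]
hub L 297.15837984763215 bot 206.9680183639205
```

In-hand position agrees with the arm to within about 1 mm. I'll descend gently with force checks.

```bash
python3 -m jog '0 0 0 0 0 0 1; 0 0 0 0 0 0 1'; python3 d.py 515.7 -281 376.8 149;  python3 -m jog '0 0 0.05 0 0 0 1; 0 0 0.04 0 0 0 1; 0 0 0.03 0 0 0 1; 0 0 0 0 0 0 1'; python3 d.py 515.7 -281 362.8 149
```

```text
time: 6.5
tool_pos: [516.2, -281.1, 388.0]
tcp_rot: [-180.0, 0.0, 149.2]
ft_force: [-0.4, -0.9, -2.3]
finger_gap: 16.9
grip_force: 78.7
t 6.5 pos [ 516.2 -281.1  388. ] rpy [-1.8000e+02  3.0000e-02  1.4918e+02] F [-0.4 -0.9 -2.3] M [-0.05  0.01 -0.04] gap 16.9 grip 78.7
shift [ 0.005 -0.002  0.112] turn [0.    0.    0.003]
time: 7.0
tool_pos: [516.0, -281.0, 375.1]
tcp_rot: [180.0, -0.1, 149.2]
ft_force: [0.7, 0.9, -3.2]
finger_gap: 16.8
grip_force: 78.7
t 7.0 pos [ 516.  -281.   375.1] rpy [ 1.8000e+02 -5.0000e-02  1.4917e+02] F [ 0.7  0.9 -3.2] M [0.01 0.01 0.03] gap 16.8 grip 78.7
shift [ 0.003 -0.002  0.123] turn [ 0.    -0.001  0.003]
```

```bash
python3 -m jog '0 0 0.02 0 0 0 1; 0 0 0.02 0 0 0 1; 0 0 0 0 0 0 1'; python3 d.py 515.7 -281 362.8 149;  python3 -m jog '0 0 0.02 0 0 0 1; 0 0 0.02 0 0 0 1; 0 0 0 0 0 0 1'; python3 d.py 515.7 -281 362.8 149
```

```text
time: 7.38
tool_pos: [516.1, -281.0, 371.5]
tcp_rot: [180.0, -0.0, 149.2]
ft_force: [-0.4, -0.4, -1.7]
finger_gap: 16.5
grip_force: 78.7
t 7.375 pos [ 516.1 -281.   371.5] rpy [ 1.8000e+02 -2.0000e-02  1.4917e+02] F [-0.4 -0.4 -1.7] M [-0.01  0.03 -0.01] gap 16.5 grip 78.7
shift [ 0.003 -0.002  0.087] turn [ 0.    -0.     0.003]
time: 7.75
tool_pos: [516.1, -281.0, 367.4]
tcp_rot: [180.0, -0.0, 149.2]
ft_force: [-0.4, 0.1, -1.9]
finger_gap: 16.7
grip_force: 78.7
t 7.75 pos [ 516.1 -281.   367.4] rpy [ 1.8000e+02 -3.0000e-02  1.4917e+02] F [-0.4  0.1 -1.9] M [0.04 0.03 0.06] gap 16.7 grip 78.7
shift [ 0.003 -0.002  0.046] turn [ 0.    -0.     0.003]
```

```bash
python3 -m jog '0 0 0.02 0 0 0 1; 0 0 0.02 0 0 0 1; 0 0 0 0 0 0 1'; python3 d.py 515.7 -281 362.8 149;  python3 -m jog '0 0 0.02 0 0 0 1; 0 0 0.02 0 0 0 1; 0 0 0 0 0 0 1'; python3 d.py 515.7 -281 362.8 149
```

```text
time: 8.12
tool_pos: [516.1, -281.0, 363.4]
tcp_rot: [180.0, -0.0, 149.2]
ft_force: [-0.3, -0.4, -1.8]
finger_gap: 16.7
grip_force: 78.7
t 8.125 pos [ 516.1 -281.   363.4] rpy [ 1.8000e+02 -2.0000e-02  1.4917e+02] F [-0.3 -0.4 -1.8] M [0.01 0.   0.01] gap 16.7 grip 78.7
shift [ 0.003 -0.002  0.006] turn [ 0.    -0.     0.003]
time: 8.5
tool_pos: [516.1, -281.0, 359.4]
tcp_rot: [180.0, -0.0, 149.2]
ft_force: [-0.3, -0.5, -3.0]
finger_gap: 16.8
grip_force: 78.7
t 8.5 pos [ 516.1 -281.   359.4] rpy [ 1.8000e+02 -3.0000e-02  1.4917e+02] F [-0.3 -0.5 -3. ] M [ 0.04  0.   -0.02] gap 16.8 grip 78.7
shift [ 0.003 -0.002 -0.034] turn [ 0.    -0.001  0.003]
```

```bash
for i in 1; do python3 -m jog '0 0 0.02 0 0 0 1; 0 0 0.02 0 0 0 1; 0 0 0 0 0 0 1'; done; python3 d.py 515.7 -281 346.8 149;  python3 -m jog '0 0 0.02 0 0 0 1; 0 0 0.02 0 0 0 1; 0 0 0 0 0 0 1'; python3 d.py 515.7 -281 346.8 149
```

```text
time: 8.88
tool_pos: [516.1, -281.0, 355.4]
tcp_rot: [-180.0, -0.0, 149.2]
ft_force: [-1.0, -0.7, -3.5]
finger_gap: 16.5
grip_force: 78.7
t 8.875 pos [ 516.1 -281.   355.4] rpy [-1.8000e+02 -3.0000e-02  1.4917e+02] F [-1.  -0.7 -3.5] M [-0.05  0.   -0.02] gap 16.5 grip 78.7
shift [ 0.003 -0.002  0.086] turn [-0.    -0.     0.003]
time: 9.25
tool_pos: [516.1, -281.0, 351.3]
tcp_rot: [-180.0, -0.0, 149.2]
ft_force: [-0.7, 0.1, -2.7]
finger_gap: 16.9
grip_force: 78.7
t 9.25 pos [ 516.1 -281.   351.3] rpy [-1.8000e+02 -3.0000e-02  1.4917e+02] F [-0.7  0.1 -2.7] M [ 0.    0.02 -0.  ] gap 16.9 grip 78.7
shift [ 0.003 -0.002  0.045] turn [-0.    -0.001  0.003]
```

The key has entered the keyway. I'll go on to the ejector and the seat.

```bash
python3 -m jog '0 0 0.02 0 0 0 1; 0 0 0.03 0 0 0 1; 0 0 0 0 0 0 1' 100; python3 d.py 515.7 -281 336.8 149;  python3 -m jog '0 0 0.02 0 0 0 1; 0 0 0.02 0 0 0 1; 0 0 0 0 0 0 1'; python3 d.py 515.7 -281 336.8 149
```

```text
time: 9.62
tool_pos: [516.2, -281.1, 346.9]
tcp_rot: [-180.0, 0.0, 149.2]
ft_force: [0.2, -1.2, -2.0]
finger_gap: 16.2
grip_force: 102.2
t 9.625 pos [ 516.2 -281.1  346.9] rpy [-1.8000e+02  3.0000e-02  1.4917e+02] F [ 0.2 -1.2 -2. ] M [-0.01 -0.04  0.01] gap 16.2 grip 102.2
shift [ 0.005 -0.002  0.101] turn [-0.     0.001  0.003]
time: 10.0
tool_pos: [516.3, -281.2, 343.1]
tcp_rot: [-180.0, 0.0, 149.2]
ft_force: [-0.6, -0.5, 3.9]
finger_gap: 16.2
grip_force: 102.6
t 10.0 pos [ 516.3 -281.2  343.1] rpy [-1.8000e+02  5.0000e-02  1.4917e+02] F [-0.6 -0.5  3.9] M [0.08 0.06 0.03] gap 16.2 grip 102.6
shift [ 0.006 -0.002  0.063] turn [-0.     0.001  0.003]
```

Ejector met as expected. Pushing on to the seat.

```bash
python3 -m jog '0 0 0.02 0 0 0 1; 0 0 0.02 0 0 0 1; 0 0 0 0 0 0 1'; python3 d.py 515.7 -281 336.8 149;  python3 -m jog '0 0 0.015 0 0 0 1; 0 0 0.01 0 0 0 1; 0 0 0 0 0 0 1'; python3 d.py 515.7 -281 336.8 149
```

```text
time: 10.38
tool_pos: [516.3, -281.2, 339.1]
tcp_rot: [-180.0, 0.1, 149.2]
ft_force: [-0.6, -0.0, 6.2]
finger_gap: 16.2
grip_force: 102.9
t 10.375 pos [ 516.3 -281.2  339.1] rpy [-1.8000e+02  6.0000e-02  1.4917e+02] F [-0.6 -0.   6.2] M [0.11 0.18 0.01] gap 16.2 grip 102.9
shift [ 0.006 -0.002  0.023] turn [-0.     0.001  0.003]
time: 10.75
tool_pos: [516.3, -281.2, 337.0]
tcp_rot: [-180.0, 0.1, 149.2]
ft_force: [-0.6, 0.5, 7.6]
finger_gap: 16.1
grip_force: 103.6
t 10.75 pos [ 516.3 -281.2  337. ] rpy [-1.7999e+02  7.0000e-02  1.4917e+02] F [-0.6  0.5  7.6] M [0.2  0.28 0.05] gap 16.1 grip 103.6
shift [ 0.006 -0.002  0.002] turn [-0.     0.001  0.003]
```

```bash
python3 -m jog '0 0 0.005 0 0 0 1; 0 0 0 0 0 0 1'; python3 d.py 515.7 -281 336.8 149;  python3 -m jog '0 0 0.005 0 0 0 1; 0 0 0 0 0 0 1'; python3 d.py 515.7 -281 336.8 149
```

```text
time: 11.0
tool_pos: [516.4, -281.2, 336.9]
tcp_rot: [-180.0, 0.1, 149.2]
ft_force: [-1.9, 0.5, 10.2]
finger_gap: 16.3
grip_force: 103.9
t 11.0 pos [ 516.4 -281.2  336.9] rpy [-1.7999e+02  9.0000e-02  1.4917e+02] F [-1.9  0.5 10.2] M [0.31 0.46 0.  ] gap 16.3 grip 103.9
shift [ 0.007 -0.001  0.001] turn [-0.     0.002  0.003]
time: 11.25
tool_pos: [516.4, -281.3, 336.9]
tcp_rot: [-180.0, 0.1, 149.2]
ft_force: [-2.2, 1.8, 11.6]
finger_gap: 15.9
grip_force: 104.2
t 11.25 pos [ 516.4 -281.3  336.9] rpy [-1.7999e+02  1.2000e-01  1.4917e+02] F [-2.2  1.8 11.6] M [ 0.46  0.67 -0.03] gap 15.9 grip 104.2
shift [ 0.008 -0.001  0.001] turn [-0.     0.002  0.003]
```

The flange stopped at 336.9, which is the seat height. I'll ease off the small sideways load and press a little more.

```bash
python3 -m jog '0.007 0 0 0 0 0 1; 0 0 0 0 0 0 1'; python3 d.py 515.7 -281 336.8 149;  python3 -m jog '0 0 0.01 0 0 0 1; 0 0 0 0 0 0 1'; python3 d.py 515.7 -281 336.8 149
```

```text
time: 11.5
tool_pos: [516.0, -281.0, 336.9]
tcp_rot: [-180.0, 0.2, 149.2]
ft_force: [-1.0, 1.0, 11.9]
finger_gap: 16.1
grip_force: 103.9
t 11.5 pos [ 516.  -281.   336.9] rpy [-1.7999e+02  1.7000e-01  1.4917e+02] F [-1.   1.  11.9] M [ 0.16  0.29 -0.04] gap 16.1 grip 103.9
shift [ 0.002 -0.001  0.001] turn [-0.     0.003  0.003]
time: 11.75
tool_pos: [516.1, -281.1, 336.8]
tcp_rot: [-180.0, 0.2, 149.2]
ft_force: [-2.4, 1.6, 16.9]
finger_gap: 16.7
grip_force: 104.9
t 11.75 pos [ 516.1 -281.1  336.8] rpy [-179.98    0.2   149.17] F [-2.4  1.6 16.9] M [ 0.49  0.66 -0.01] gap 16.7 grip 104.9
shift [ 0.004 -0.001  0.   ] turn [-0.     0.003  0.003]
```

```bash
python3 -m jog '0.004 0 0.008 0 0 0 1; 0 0 0 0 0 0 1; 0 0 0 0 0 0 1; 0 0 0 0 0 0 1'; python3 d.py 515.7 -281 336.8 149
python3 - <<'E'
from z import *
a=snapshot("scene");b=snapshot("top")
cv2.imwrite("pics/m5.png",np.hstack([tile(a["img"],270,170,66,75,6),tile(b["img"],150,170,66,75,6)]))
E
python3 - <<'E'
from z import *
b=snapshot("top");cv2.imwrite("pics/m6.png",np.hstack([cv2.imread("pics/m5.png")[:, :396],tile(b["img"],278,160,66,75,6)]))
E
```

```text
time: 12.25
tool_pos: [515.9, -281.0, 336.9]
tcp_rot: [-180.0, 0.3, 149.2]
ft_force: [-4.1, 1.5, 19.6]
finger_gap: 16.4
grip_force: 105.3
t 12.25 pos [ 515.9 -281.   336.9] rpy [-179.98    0.27  149.17] F [-4.1  1.5 19.6] M [0.62 0.81 0.09] gap 16.4 grip 105.3
shift [ 0.002 -0.001  0.001] turn [-0.     0.005  0.003]
```

View pics/m6.png

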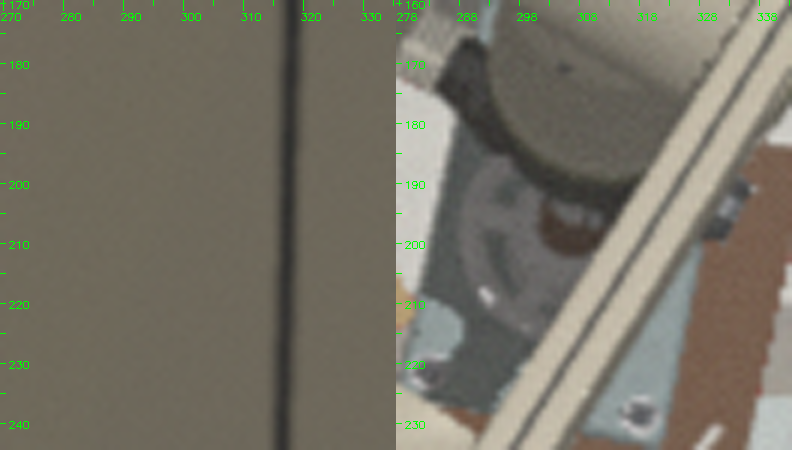

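The top view shows the wooden head at about (306,200), lowered onto the hub over the pulley. The TCP sits at the computed home height, with about 20 N of push and the grip held. Handing in.

```bash
python3 -c "
from bench import *
print(hand_in())"
```

```text
the job is handed in; nothing more can be done
None
```

The keyed spindle is in the large pulley's hub with its key in the keyway and the flange at the computed home height, pressed down with about 20 N and still gripped; I handed it in at about 12 s, with the seat judged by height and force because the arm hid it from the cameras.

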